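Set up the banding wheel for the next bowls

ROBOT

A 6-joint arm with a two-finger parallel gripper is mounted at the origin on the work surface. World frame = base frame: x ahead of the robot, y to its left, z up, the work surface at z = 0. Lengths are in mm, angles in rad, forces in N, time in s.
With the tool pointing down it reaches from about 350 to 775 mm from the base axis. Payload 7.3 kg.
Tool frame: the origin (TCP) lies at the centre of the arm's flange, where the gripper is bolted on; the fingertips stand 178 mm ahead of it and the grasp point (between the pads) lies 159 mm ahead of it; z points along the fingers, y is the direction in which the jaws open and shut (so a half turn about z gives the same grasp; the last joint's range is limited). The gripper opens to 92 mm and grips with 3 to 60 N. Pads are 19 mm wide; open, the fingers measure 130 mm over their backs; the gripper's body (75 mm by 190 mm) begins 47 mm behind the grasp point.
Start: joints at [0.962, 0.342, 1.524, -0, 1.275, -0.146], TCP at [234.369, 469.786, 404.741] pointing down, gripper open.
Joint ranges: [-2.53, 2.53], [-0.77, 2.02], [0.04, 2.7], [-1, 4.14], [0.28, 2.66], [-3.11, 3.11]. Speed limits (rad/s): [2.57, 2.57, 3.14, 3.14, 3.14, 3.14].

INTERFACE

Orientations are given as [roll, pitch, yaw] about the fixed x, y, z axes, in that order (R = Rz(yaw) Ry(pitch) Rx(roll)).
In Python, from plant import get_obs, capture, close_job gives the robot as it stands. The module is installed in compiled form; this text tells all that it offers.
- The arm moves only by the shell command python3 -m pendant 'ROWS'. ROWS is JSON, a list of rows, each a list of 3 entries, a list of its own where there are three numbers: the shift along the tool's x, y, z in m, then the turn, a rotation vector about the tool's x, y, z in rad, then the finger opening in m, from 0 to 0.0918. In form: [[[tx, ty, tz], [wx, wy, wz], fingers], ...]. A call has 1 to 10 rows; each row is the pose to reach, as a shift and turn from the pose commanded when the call began, along the tool's axes at that moment; what a row does not reach only later rows make up. A row lasts 1/12 s, in which the tool goes at most 41.7 mm and 7.16 degrees, less where a joint would pass 70% of its speed; a pose out of reach is approached as far as the arm can. A call with a gripper value outside its range is refused whole. The fingers move at their own pace and stop on an object; the grip force is fixed at half the most. Time passes only in rows, so rows that repeat a pose let the fingers close. It gives the time, the measured TCP pose, the force and the opening at its end, in the units of the state.
- get_obs(): the state, without advancing time (a new reading comes with each control period).
- capture(name): name is "scene" or "side" or "wrist"; returns a dict with "color" (420x560x3 uint8, red, green, blue), "mtx" (3x3 intrinsics, pixels), "dist" ([k1, k2, p1, p2, k3] as OpenCV has them; the pictures are not rectified), "rvec" (rotation vector, rad) and "tvec" (3), from world to camera coordinates, as OpenCV has them. Camera axes: x right, y down, z forward; pixel columns grow to the right and rows downward; lengths in mm; the calibration is good to about 2 mm. A picture is of the moment at which its call begins. There is no depth.
- close_job(): hands the job in, once; it reports no verdict.
The state is a dict: "time": time; "joint_positions": joint angles; "dq": joint speeds; "tau": joint torques, N m; "tool_pos": TCP position; "tcp_rot": TCP orientation; "contact_force": force on the tool from outside, world axes, zero at the start; "moment": the same for the moment, N m; "grip_width": finger opening in mm.
Only numpy, scipy, OpenCV 4.12 (cv2) and the standard library are available. Lean on these libraries where they do the work, as an engineer would, in place of code of your own. Each camera call takes 0.05 s, during which the arm holds its last target. There are 200 camera calls.

TASK

Set up the banding wheel: thread the wide yellow collar down the stepped spindle until it sits fully home on the faceplate, then the narrow blue collar fully home on top of it. Then lower the chuck plate gently and level, without dropping it, so that both brass pins enter its holes together and it lies flat on the collars, and let go. Leave the bowls, jar, brush and other things on the bench where they are.

Things in the scene. Friction and masses are not known exactly. Their poses are not given: they have to be found in the camera images.
- wheel: Fixed banding wheel: round grey foot, dark steel faceplate (dia 152 mm), its top 22 above the table. Origin: underside centre on the spindle axis, z up. Central steel spindle, heights above faceplate: dia 24 to 23, then 16 to 38, coned to 8 at 42 (tip). Two brass pins, dia 10, on its y axis at y = +58 and -58 mm: straight to 52, tapered to a point at 57 above faceplate. Nothing turns.
- wide_collar: Wide collar: yellow plastic ring lying flat on the table; outside dia 54 mm, bore 27, height 24, 0.08 to 0.17 kg. Origin: centre of underside, z up along the bore. Fits the thick part of the spindle; home, it rests on the faceplate. The two collars may swap places.
- narrow_collar: Narrow collar: blue plastic ring lying flat on the table; outside dia 44 mm, bore 19, height 20, 0.07 to 0.14 kg. Origin: centre of underside, z up along the bore. Fits only the thin part of the spindle; home, it rests on the wide collar, underside 24 mm above the faceplate, its top 2 mm above the spindle tip.
- chuck_plate: Aluminium plate flat on the table, 70 (x) by 150 (y) by 10 mm, 0.3 to 0.55 kg. Origin: centre of underside, z up. Through holes dia 12.5 at y = +58 and -58. Red grip block on its middle, 30 (x) by 50 (y), from 10 to 42 mm above the underside. Either way round fits. Home: flat on the narrow collar, underside 44 above the faceplate, a pin through each hole.
- bowl_a: Bystander, leave alone: loose yellow-banded white bowl, mouth up, diameter 112, height 54 mm.
- bowl_b: Bystander, leave alone: second loose yellow-banded bowl, same size, 112 x 54 mm.
- bowl_stack: Bystander, leave alone: stack of four nested white bowls, diameter 112, height 105 mm.
- glaze_jar: Bystander, leave alone: white jar with yellow cap, diameter 70, height 85 mm.
- brush: Bystander, leave alone: brush lying flat.
- sanding_block: Bystander, leave alone: wooden hand sanding block with green top, 75 x 45 x 32 mm.
- tin_mug: Bystander, leave alone: green mug, diameter 72, with a handle, height 75 mm.
Things that resemble listed ones, but are neither listed nor needed, are in the scene too. Of the things like the narrow_collar, leave any that is black or grey; of the rest the larger one is meant.

How it is judged (in metres and radians):
On the way, in this order (a step that is already met when the one before it is completed fails the run):
1. the wide collar is fully home on the faceplate, round the spindle (z of wide_collar in the frame of wheel below 0.025 m and horizontal distance between wide_collar and wheel below 0.004 m and angle between wide_collar's own z axis and vertical below 0.06 rad), for 0.2 s.
2. then the narrow collar is fully home on the wide one, round the spindle (all of step 1 and z of narrow_collar in the frame of wheel below 0.049 m and horizontal distance between narrow_collar and wheel below 0.004 m and angle between narrow_collar's own z axis and vertical below 0.06 rad), for 0.2 s.
At the end, for the whole second after the job is handed in: Wide collar on the faceplate, narrow collar on it, chuck plate on that: each within 3 mm of seated height, 4 mm of the spindle axis, 0.06 rad of level; plate's y axis within 0.06 rad of the pins' line, either way round, both pins in its holes; all released and under 0.02 m/s (all of step 2 and z of chuck_plate in the frame of wheel below 0.069 m and horizontal distance between chuck_plate and wheel below 0.004 m and angle between chuck_plate's own z axis and vertical below 0.06 rad and angle between the y axis of chuck_plate and the y axis of wheel, either way round below 0.06 rad and linear speed of each of wide_collar, narrow_collar, chuck_plate below 0.02 m/s); the robot touches nothing.
It fails at once if a bystander on the bench is moved by more than 30 mm (distance of any of bowl_a, bowl_b, bowl_stack, glaze_jar, brush, sanding_block, tin_mug from where it was at the start of the episode above 0.03 m).
It fails at once if the chuck plate is tipped more than 0.2 rad while at the wheel's pins (horizontal distance between chuck_plate and wheel below 0.03 m and z of chuck_plate in the frame of wheel below 0.085 m and angle between chuck_plate's own z axis and vertical above 0.2 rad).
It fails at once if the chuck plate is dropped or slammed onto the pins (faster than 0.4 m/s within 20 mm of its seat) (horizontal distance between chuck_plate and wheel below 0.03 m and z of chuck_plate in the frame of wheel below 0.085 m and linear speed of chuck_plate above 0.4 m/s).
It also fails if it takes over 67 s, if anything falls off the work surface, if the arm or the gripper's body presses on something with over 40 N, if the wrist force passes 120 N, or if a joint passes its speed limit or range.

## Working session

There is one attempt and no reset: what is moved stays moved. The work goes in short steps, Python scripts to look and compute and a shell command to move; the robot and the scene stay as the last step left them, time stands still between calls to the robot, and variables do not carry over. Pictures are saved under pics/ and viewed, about 8 in all and at most 12, crops included, and the job is handed in when it is done.

```bash
mkdir -p pics; cat > h.py <<'E'
import numpy as np, cv2, json, sys
from plant import get_obs, capture
def snap(cam,fn,crop=None,scale=1):
    c=capture(cam); im=c["color"][:,:,::-1].copy()
    np.savez('pics/'+fn+'.npz',**{k:np.array(v,float) for k,v in c.items() if k!="color"},color=c["color"])
    cv2.imwrite('pics/raw_'+fn+'.png',im)
    if crop: x0,y0,x1,y1=crop; im=im[y0:y1,x0:x1]
    im=cv2.resize(im,None,fx=scale,fy=scale,interpolation=cv2.INTER_CUBIC)
    cv2.imwrite('pics/'+fn+'.png',im); return c
def load(fn): return dict(np.load('pics/'+fn+'.npz'))
def ray(c,uv,z):
    uv=np.array(uv,float).reshape(-1,1,2)
    n=cv2.undistortPoints(uv,c["mtx"],c["dist"]).reshape(-1,2)
    R=cv2.Rodrigues(np.array(c["rvec"],float))[0]; t=np.array(c["tvec"],float).ravel()
    o=-R.T@t; d=np.c_[n,np.ones(len(n))]@R
    s=(z-o[2])/d[:,2]; return o+s[:,None]*d
def proj(c,P):
    return cv2.projectPoints(np.array(P,float).reshape(-1,1,3),c["rvec"],c["tvec"],c["mtx"],c["dist"])[0].reshape(-1,2)
E
python3 - <<'E'
from h import *
a=snap("scene","s1",scale=1.4);b=snap("side","d1",scale=1.4)
for c in(a,b):
    R=cv2.Rodrigues(np.array(c["rvec"],float))[0]; print((-R.T@np.array(c["tvec"]).ravel()).round(), c["mtx"][0][0])
o=get_obs();print(o)
E
```

```text
[ 997. -319.  796.] 386.4429969295355
[ 451.  918. 1129.] 503.2468878533435
{'time': 0.1, 'joint_positions': array([ 9.62022320e-01,  3.42642447e-01,  1.52493703e+00, -4.03885591e-07,
        1.27541331e+00, -1.46003104e-01]), 'dq': array([-0.00160146, -0.00150149, -0.00229289, -0.00071786, -0.00015419,
        0.00208924]), 'tau': array([ 1.04137584e-03, -4.32006133e+01, -2.44691652e+01,  7.18506798e-02,
        5.26732486e-02, -7.04263834e-05]), 'tool_pos': array([234.28274682, 469.68266115, 404.11437219]), 'tcp_rot': array([-3.14020736e+00, -2.03316561e-04,  2.67882173e+00]), 'contact_force': array([0.10083801, 0.10629413, 0.26032586]), 'moment': array([ 0.02620129, -0.00592819, -0.02535897]), 'grip_width': 91.72674278220586}
```

View pics/s1.png

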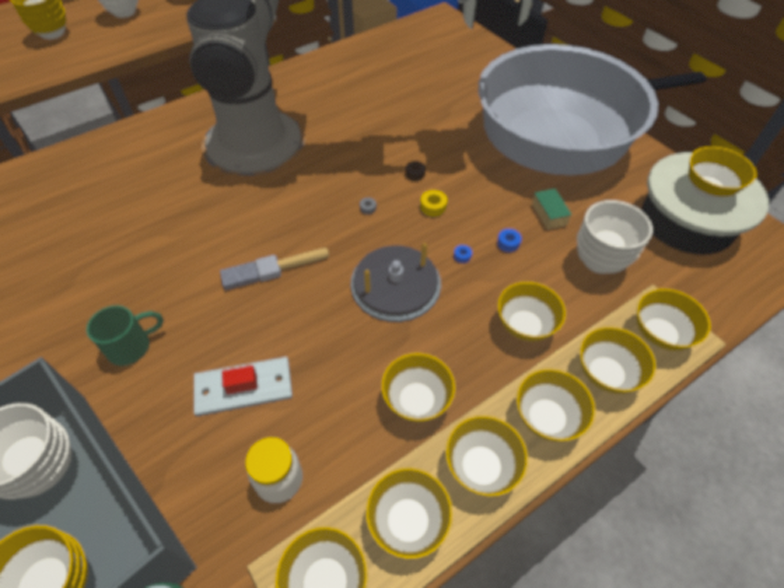

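View pics/d1.png

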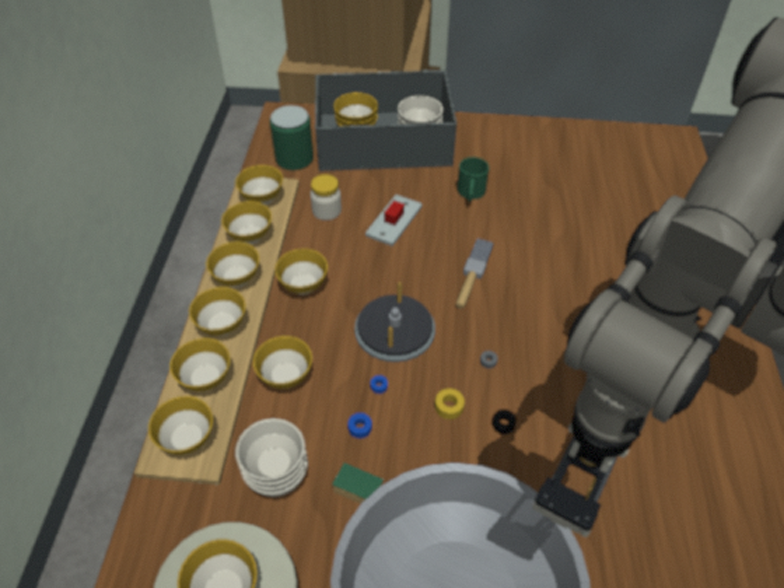

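Scene picture (enlarged ×1.4):
- The yellow collar is at (433,203). The wheel is at (396,280), with pins at (367,280) and (423,255).
- The plate is at (242,384), with its red block at (239,379).
- Things that could be taken for the narrow collar: large blue (509,240), small blue (462,254), black (415,170) and grey (368,205). I choose the large blue one. In the side view it is at (360,425), against the small one at (379,383).

```bash
python3 - <<'E'
from h import *
s=load("s1");d=load("d1")
for c,n,pts in((s,"scene",{"yel":(433.5,203,12),"blueL":(509.5,240,10),"blueS":(462,254,8),"spTip":(397,265,64),"pinA":(367,270,79),"pinB":(423,246,79),"plate":(242,385,10),"red":(239.5,372,42),"h1":(206,391,10),"h2":(279,378,10)}),
 (d,"side",{"yel":(450,403,12),"blueL":(360,425,10),"blueS":(379,383,8),"spTip":(396,309,64),"pinA":(400,283,79),"pinB":(391,327,79),"red":(396,207,42),"h1":(407,201,10),"h2":(382,234,10)})):
    for k,(u,v,z) in pts.items(): print(n,k,ray(c,[[u/1.4,v/1.4]],z)[0].round(1))
# segmentation: outer silhouettes fit by mask matching of ring model
def fit(c,mask,r,h,x0):
    from scipy.optimize import minimize
    a=np.linspace(0,2*np.pi,40)
    def f(p):
        P=np.concatenate([np.c_[p[0]+r*np.cos(a),p[1]+r*np.sin(a),0*a+z] for z in(0,h)])
        q=proj(c,P)*8; hull=cv2.convexHull(q.astype(np.float32)).astype(int)
        m=np.zeros((420*8,560*8),np.uint8); cv2.fillConvexPoly(m,hull,1); m=cv2.resize(m.astype(np.float32),(560,420),interpolation=cv2.INTER_AREA)
        return np.abs(m-mask).sum()
    r_=minimize(f,x0,method="Nelder-Mead",options=dict(initial_simplex=[x0,[x0[0]+6,x0[1]],[x0[0],x0[1]+6]],xatol=.2)); return r_.x.round(1),r_.fun,mask.sum()
for c,n,y,b in((s,"scene",(433,203),(509,240)),(d,"side",(450,403),(360,425))):
    hsv=cv2.cvtColor(c["color"].astype(np.uint8),cv2.COLOR_RGB2HSV)
    for nm,lo,hi,uv,r,h in(("yel",(18,90,60),(38,255,255),y,27,24),("blue",(100,120,60),(130,255,255),b,22,20)):
        m=cv2.inRange(hsv,lo,hi); roi=np.zeros_like(m); cv2.circle(roi,(int(uv[0]/1.4),int(uv[1]/1.4)),16,255,-1)
        m=m&roi; cn=cv2.findContours(m,0,1)[0]; m2=np.zeros_like(m); cv2.drawContours(m2,[max(cn,key=cv2.contourArea)],-1,1,-1)
        x0=ray(c,[[uv[0]/1.4,uv[1]/1.4]],h/2)[0][:2]
        print(n,nm,fit(c,m2.astype(np.float32),r,h,list(x0)))
E
```

```text
scene yel [402.5 205.9  12. ]
scene blueL [563.4 265.9  10. ]
scene blueS [537.2 170.3   8. ]
scene spTip [524.7  27.7  64. ]
scene pinA [514.3 -27.1  79. ]
scene pinB [525.8  82.2  79. ]
scene plate [ 548.1 -291.3   10. ]
scene red [ 543.9 -285.8   42. ]
scene h1 [ 525.  -342.7   10. ]
scene h2 [ 570.8 -236.9   10. ]
side yel [398.6 205.5  12. ]
side blueL [560.  265.3  10. ]
side blueS [534.6 170.    8. ]
side spTip [513.9  30.9  64. ]
side pinA [510.5 -25.   79. ]
side pinB [518.8  88.6  79. ]
side red [ 539.8 -291.2   42. ]
side h1 [ 518.  -350.4   10. ]
side h2 [ 566.8 -232.8   10. ]
scene yel (array([402.3, 206.5]), np.float64(39.3125), np.float32(363.0))
scene blue (array([562.2, 267.2]), np.float64(62.65625), np.float32(183.0))
side yel (array([399.2, 206.9]), np.float64(31.359375), np.float32(425.0))
side blue (array([560.8, 264.5]), np.float64(53.953125), np.float32(223.0))
```

```bash
cat >> h.py <<'E'
from scipy.spatial.transform import Rotation as Ro
def go(x,y,z,yaw):
    o=get_obs(); R=Ro.from_euler('xyz',o["tcp_rot"]); T=Ro.from_euler('xyz',[np.pi,0,yaw])
    t=R.inv().apply(np.array([x,y,z])-o["tool_pos"])/1000; w=(R.inv()*T).as_rotvec()
    print("t",t.round(4).tolist(),"w",w.round(4).tolist(),"rows>=",max(np.linalg.norm(t)/.0417,np.degrees(np.linalg.norm(w))/7.16).round(1),"pos",o["tool_pos"].round(1),"rot",np.round(o["tcp_rot"],3),"time",round(o["time"],2))
E
python3 - <<'E'
from h import *
s=load("s1");d=load("d1")
print("stack scene rim",ray(s,[[613/1.4,220/1.4]],105),"side",ray(d,[[271/1.4,440/1.4]],105))
print("bowl_b",ray(s,[[531/1.4,305/1.4]],54),"bowl_a",ray(s,[[418/1.4,383/1.4]],54),"jar",ray(s,[[270/1.4,460/1.4]],85),"mug",ray(s,[[113/1.4,322/1.4]],75))
go(400.5,206.5,300,2.679)
E
python3 -m pendant '[[[-0.266,-0.162,0.104],[0,0,0],0.09],[[-0.266,-0.162,0.104],[0,0,0],0.09],[[-0.266,-0.162,0.104],[0,0,0],0.09],[[-0.266,-0.162,0.104],[0,0,0],0.09],[[-0.266,-0.162,0.104],[0,0,0],0.09],[[-0.266,-0.162,0.104],[0,0,0],0.09],[[-0.266,-0.162,0.104],[0,0,0],0.09],[[-0.266,-0.162,0.104],[0,0,0],0.09],[[-0.266,-0.162,0.104],[0,0,0],0.09],[[-0.266,-0.162,0.104],[0,0,0],0.09]]'
python3 -c "
from h import *
snap('wrist','w1',scale=1.4);go(400.5,206.5,181,2.679)"
```

```text
stack scene rim [[684.01967471 372.91424812 105.        ]] side [[692.81119352 361.6485758  105.        ]]
bowl_b [[714.49623644 165.44863482  54.        ]] bowl_a [[721.75980994 -73.32236949  54.        ]] jar [[ 711.28581231 -311.36445216   85.        ]] mug [[ 368.87051979 -412.89150002   75.        ]]
t [-0.2662, -0.1612, 0.1043] w [-0.0014, -0.0002, -0.0002] rows>= 7.9 pos [234.3 469.7 404.1] rot [-3.14  -0.     2.679] time 0.1
time: 0.93
tool_pos: [400.7, 204.6, 300.0]
tcp_rot: [-3.14, -0.002, 2.675]
contact_force: [0.3, -0.1, -1.2]
grip_width: 90.3
t [-0.0, 0.0009, 0.1194] w [-0.0005, -0.0011, -0.0024] rows>= 2.9 pos [400.2 205.7 300.4] rot [-3.141e+00 -1.000e-03  2.677e+00] time 0.98
```

View pics/w1.png

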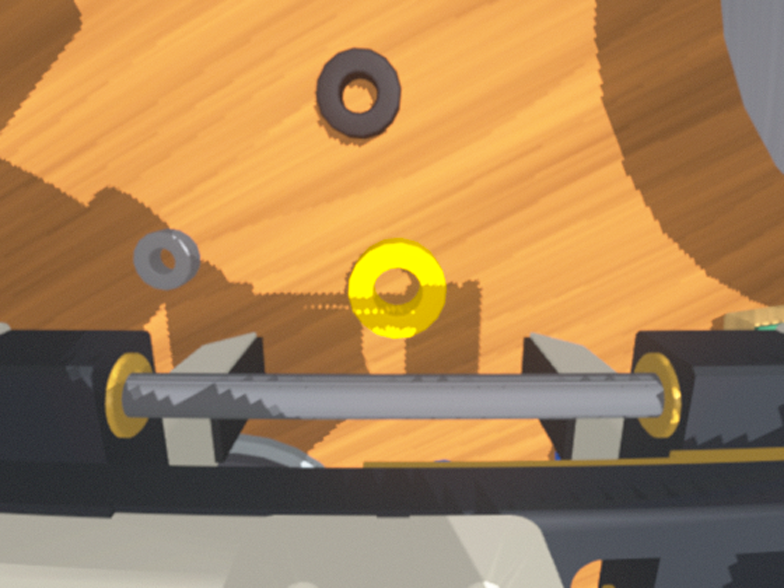

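The wrist view shows the yellow collar at (397,289), centred between the fingers. The black ring at (358,93) and the grey one at (166,259) are both clear.

```bash
python3 - <<'E'
from h import *
c=load("w1");print("top hull centre",ray(c,[[397/1.4,285/1.4]],24),"mid",ray(c,[[397/1.4,289/1.4]],12))
E
python3 -m pendant '[[[0,0,0.04],[0,0,0],0.09],[[0,0,0.08],[0,0,0],0.09],[[0,0,0.110],[0,0,0],0.09],[[0,0,0.119],[0,0,0],0.09],[[0,0,0.119],[0,0,0],0.09]]'
```

```text
top hull centre [[398.84248998 209.11702236  24.        ]] mid [[403.58607805 206.83716208  12.        ]]
time: 1.4
tool_pos: [399.1, 207.0, 180.5]
tcp_rot: [-3.139, -0.003, 2.681]
contact_force: [-0.8, -0.1, 1.7]
grip_width: 90.0
```

```bash
python3 -m pendant '[[[0,0,0],[0,0,0],0.03],[[0,0,0],[0,0,0],0.03],[[0,0,0],[0,0,0],0.03],[[0,0,0],[0,0,0],0.03],[[0,0,0],[0,0,0],0.03],[[0,0,0],[0,0,0],0.03],[[0,0,0],[0,0,0],0.03],[[0,0,0],[0,0,0],0.03],[[0,0,-0.02],[0,0,0],0.03],[[0,0,-0.05],[0,0,0],0.03]]'
python3 -m pendant '[[[0,0,-0.03],[0,0,0],0.03],[[0,0,-0.06],[0,0,0],0.03],[[0,0,-0.07],[0,0,0],0.03]]'
python3 -c "
from h import *
go(470,90,300,1.484)"
```

```text
time: 2.23
tool_pos: [399.2, 205.7, 230.4]
tcp_rot: [-3.137, -0.004, 2.679]
contact_force: [0.7, -0.8, -1.2]
grip_width: 52.5
time: 2.48
tool_pos: [400.7, 206.3, 305.4]
tcp_rot: [3.138, 0.004, 2.679]
contact_force: [0.6, 1.2, -0.7]
grip_width: 52.9
t [-0.1139, -0.0731, 0.0056] w [0.0059, 0.0012, 1.1947] rows>= 9.6 pos [400.7 206.3 305.4] rot [3.138 0.004 2.679] time 2.48
```

```bash
python3 -c "
from h import *
go(515,-60,310,1.484)"
python3 -m pendant '[[[-0.022,-0.017,-0.001],[0.0005,0,0.119],0.03],[[-0.044,-0.034,-0.002],[0.001,0,0.239],0.03],[[-0.066,-0.051,-0.003],[0.0015,0,0.358],0.03],[[-0.088,-0.068,-0.004],[0.002,0,0.478],0.03],[[-0.110,-0.085,-0.005],[0.0025,0,0.597],0.03],[[-0.132,-0.102,-0.005],[0.003,0,0.717],0.03],[[-0.154,-0.119,-0.005],[0.0035,0,0.836],0.03],[[-0.176,-0.136,-0.005],[0.004,0,0.956],0.03],[[-0.198,-0.153,-0.005],[0.005,0,1.075],0.03],[[-0.220,-0.170,-0.005],[0.006,0,1.195],0.03]]'
python3 -c "
from h import *
go(515,-60,310,1.484)"
```

```text
t [-0.2212, -0.1872, -0.0044] w [0.0059, 0.0012, 1.1947] rows>= 9.6 pos [400.7 206.3 305.4] rot [3.138 0.004 2.679] time 2.48
time: 3.32
tool_pos: [521.2, -45.7, 306.4]
tcp_rot: [-3.136, 0.003, 1.478]
contact_force: [0.8, 1.0, -0.7]
grip_width: 52.9
t [-0.0148, -0.0049, -0.0035] w [-0.0055, 0.003, -0.0064] rows>= 0.4 pos [521.2 -45.7 306.4] rot [-3.136e+00  3.000e-03  1.478e+00] time 3.32
```

```bash
python3 -m pendant '[[[-0.015,-0.006,0],[0,0,0],0.03],[[-0.015,-0.006,0],[0,0,0],0.03],[[-0.015,-0.006,0],[0,0,0],0.03]]'
python3 -c "
from h import *
snap('wrist','w2',scale=1.4);o=get_obs();print(o['tool_pos'],o['tcp_rot'])"
```

```text
time: 3.57
tool_pos: [513.4, -59.2, 306.4]
tcp_rot: [-3.136, 0.003, 1.482]
contact_force: [-0.5, 0.2, -1.1]
grip_width: 53.3
[513.47618817 -58.44333055 306.54541575] [-3.13610022e+00  2.53864792e-03  1.48350803e+00]
```

View pics/w2.png

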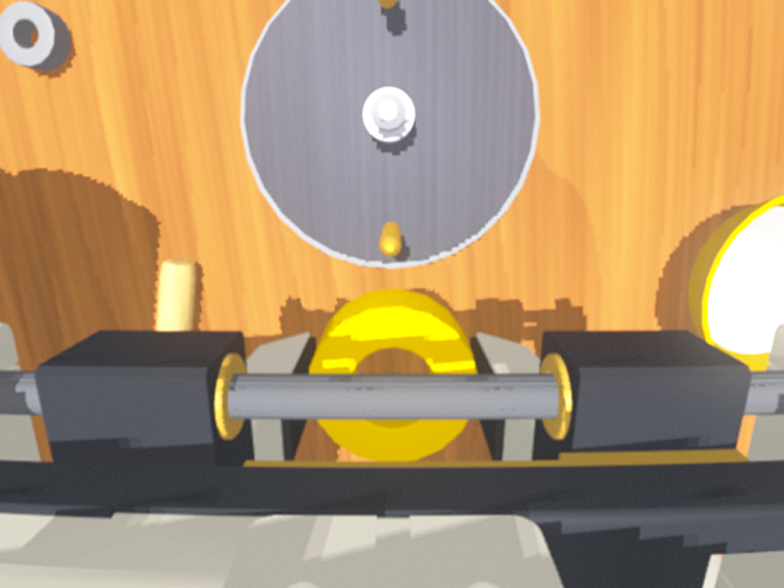

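Wrist view: the collar is held at about (392,375). The spindle is at (388,110), the near pin at (391,240), and the faceplate edges run from 242 to 539. I'll measure the collar and wheel by fitting models to the image.

```bash
cat >> h.py <<'E'
from scipy.optimize import minimize
def fitring(c,mask,valid,r,ri,h,zb,x0,H=420,W=560):
    a=np.linspace(0,2*np.pi,60); K=4
    def poly(q):
        m=np.zeros((H*K,W*K),np.uint8); cv2.fillConvexPoly(m,cv2.convexHull((q*K).astype(np.float32)).astype(int),1); return m
    def f(p):
        ring=lambda rr,z: proj(c,np.c_[p[0]+rr*np.cos(a),p[1]+rr*np.sin(a),0*a+z])
        m=poly(np.r_[ring(r,zb),ring(r,zb+h)])
        if ri: m=m&~(poly(ring(ri,zb))&poly(ring(ri,zb+h)))
        m=cv2.resize(m.astype(np.float32),(W,H),interpolation=cv2.INTER_AREA)
        return (np.abs(m-mask)*valid).sum()
    x0=list(x0); r_=minimize(f,x0,method="Nelder-Mead",options=dict(initial_simplex=[x0,[x0[0]+6,x0[1]],[x0[0],x0[1]+6]],xatol=.1)); return r_.x.round(2),round(r_.fun),round((mask*valid).sum())
E
python3 - <<'E'
from h import *
c=load("w2");R=cv2.Rodrigues(c["rvec"])[0];cam=-R.T@c["tvec"].ravel();print("cam",cam.round(1),"nadir px",proj(c,[[cam[0],cam[1],0]])*1.4)
col=c["color"].astype(np.uint8);hsv=cv2.cvtColor(col,cv2.COLOR_RGB2HSV)
m=(cv2.inRange(hsv,(18,120,60),(38,255,255))>0).astype(np.float32)
v=np.zeros_like(m); v[200:262,215:342]=1; v[303:328,215:342]=1
for zb in(122,125.5): print("collar",zb,fitring(c,m,v,27,13.5,24,zb,(513,-58)))
# faceplate rim points
e=np.array([[242,110],[539,105],[394,267],[262,190],[520,190]])/1.4
P=ray(c,e,22)[:,:2]; A=np.c_[2*P,np.ones(5)];x=np.linalg.lstsq(A,(P**2).sum(1),rcond=None)[0];print("plate",x[:2],np.sqrt(x[2]+x[0]**2+x[1]**2))
print("spindle tip",ray(c,[[388/1.4,105/1.4]],64),"shoulder",ray(c,[[388.5/1.4,114/1.4]],45))
im=cv2.resize(col[0:195,230:330,::-1],None,fx=4,fy=4,interpolation=cv2.INTER_CUBIC);cv2.imwrite("pics/w2c.png",im[:,:].copy()[0:780])
im=im[:,:];cv2.imwrite("pics/w2c.png",cv2.resize(col[0:190,180:370,::-1],None,fx=3.1,fy=3.1,interpolation=cv2.INTER_CUBIC))
E
```

```text
cam [520.    7.9 287.2] nadir px [[395.79937151 164.42299539]]
collar 122 (array([513.04, -60.73]), 974, 7469)
collar 125.5 (array([513.2 , -59.48]), 1004, 7469)
plate [519.09524326  30.02351904] 77.59290401181293
spindle tip [[518.77687861  33.36125478  64.        ]] shoulder [[518.54395591  31.45219028  45.        ]]
```

View pics/w2c.png

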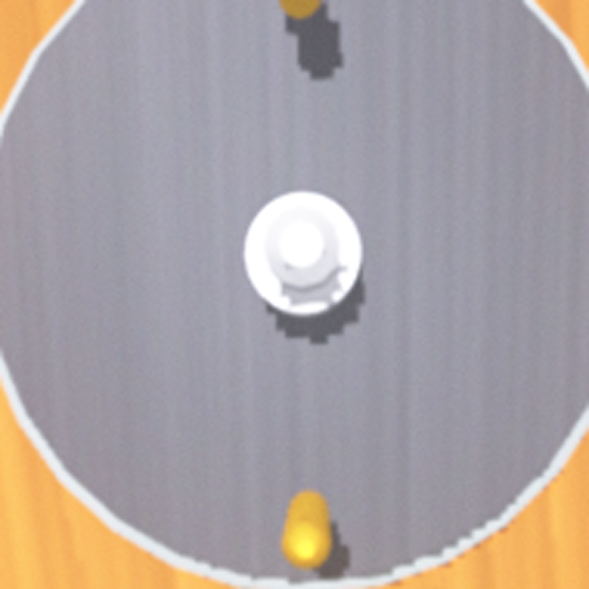

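Crop: spindle tip at (301,243), shoulder circle centre at (303,252), near pin tip at (306,541), and the near edge of the far pin's base at (299,14).

```bash
python3 - <<'E'
from h import *
c=load("w2")
f=lambda u,v,z: ray(c,[[180+u/3.1,v/3.1]],z)[0].round(1)
print("tip",f(301,243,64),"shoulder",f(303,253,45),"pinN tip",f(306,543,77),"pinN 5mm below",f(306,545,74),"pinN base far edge",f(310,492,22),"pinF base near edge",f(299,16,22))
P=np.array([f(0,140,22),f(0,352,22),f(85,0,22),f(525,0,22),f(80,490,22),f(230,577,22),f(380,577,22),f(500,500,22),f(588,85,22),f(588,408,22)])[:,:2]
A=np.c_[2*P,np.ones(len(P))];x=np.linalg.lstsq(A,(P**2).sum(1),rcond=None)[0];print("rim",x[:2],np.sqrt(x[2]+x[0]**2+x[1]**2))
E
```

```text
tip [518.6  31.4  64. ] shoulder [518.7  31.3  45. ] pinN tip [514.5 -26.   77. ] pinN 5mm below [514.4 -26.9  74. ] pinN base far edge [515.2 -22.4  22. ] pinF base near edge [522.3  84.8  22. ]
rim [518.33842843  30.83152984] 75.89352715260655
```

```bash
python3 -m pendant '[[[0.03,-0.001,0],[0,0,0],0.03],[[0.06,-0.002,0],[0,0,0],0.03],[[0.082,-0.0025,0],[0,0,0],0.03],[[0.0908,-0.0025,0.01],[0,0,0],0.03],[[0.0908,-0.0025,0.03],[0,0,0],0.03],[[0.0908,-0.0025,0.05],[0,0,0],0.03],[[0.0908,-0.0025,0.054],[0,0,0],0.03],[[0.0908,-0.0025,0.054],[0,0,0],0.03]]'
python3 -c "
from h import *
snap('wrist','w3',scale=1.4);o=get_obs();print(o['tool_pos'],o['tcp_rot'])"
```

```text
time: 4.28
tool_pos: [518.2, 32.3, 251.0]
tcp_rot: [-3.133, 0.003, 1.485]
contact_force: [-1.0, 0.5, -1.0]
grip_width: 53.0
[518.77070741  32.1041467  252.18326126] [-3.13554241e+00  3.10494924e-03  1.48438340e+00]
```

View pics/w3.png

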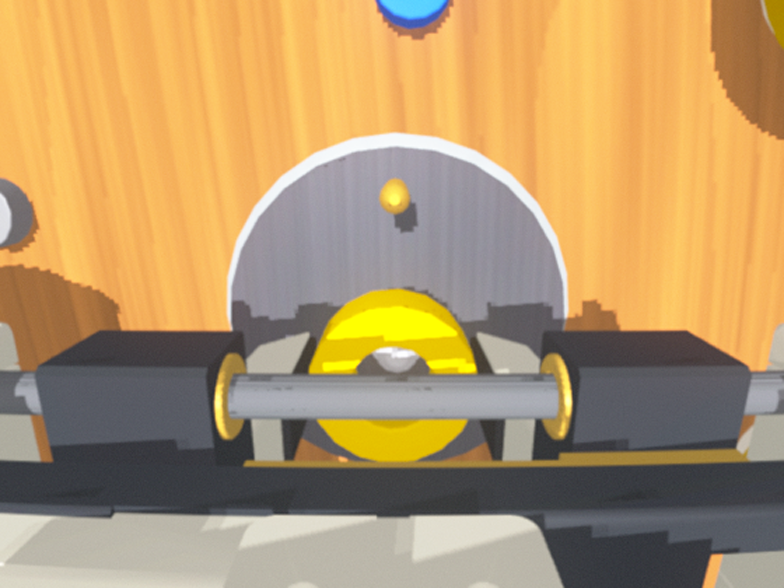

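The spindle tip shows in the bore at about (396,353), and the far pin tip is at (395,199).

```bash
python3 - <<'E'
from h import *
c=load("w3");print("tip proj",proj(c,[[518.6,31.2,64]])*1.4,"pinF",ray(c,[[395/1.4,199/1.4]],78))
col=c["color"].astype(np.uint8)
cv2.imwrite("pics/x.png",col)
hsv=cv2.cvtColor(col,cv2.COLOR_RGB2HSV)
m=(cv2.inRange(hsv,(18,120,60),(38,255,255))>0).astype(np.float32)
v=np.zeros_like(m); v[200:262,215:342]=1; v[303:328,215:342]=1
print("collar",fitring(c,m,v,27,13.5,24,71.5,(518,31)))
E
python3 -m pendant '[[[0,0,0.006],[0,0,0],0.03],[[0,0,0.012],[0,0,0],0.03],[[0,0,0.018],[0,0,0],0.03],[[0,0,0.023],[0,0,0],0.03],[[0,0,0.025],[0,0,0],0.03],[[0,0,0.027],[0,0,0],0.03],[[0,0,0.029],[0,0,0],0.03],[[0,0,0.031],[0,0,0],0.03]]'
```

```text
tip proj [[396.41895904 355.28883967]] pinF [[523.04480461  88.89416695  78.        ]]
collar (array([517.77,  32.08]), 498, 6494)
time: 5.0
tool_pos: [518.8, 31.7, 221.5]
tcp_rot: [-3.137, 0.003, 1.484]
contact_force: [0.9, 0.5, -0.5]
grip_width: 53.0
```

```bash
python3 -m pendant '[[[0,0,0.005],[0,0,0],0.03],[[0,0,0.010],[0,0,0],0.03],[[0,0,0.014],[0,0,0],0.03],[[0,0,0.0165],[0,0,0],0.03],[[0,0,0.0175],[0,0,0],0.03],[[0,0,0.018],[0,0,0],0.03]]'
python3 -m pendant '[[[0,0,0],[0,0,0],0.06],[[0,0,0],[0,0,0],0.075],[[0,0,0],[0,0,0],0.075],[[0,0,0],[0,0,0],0.075],[[0,0,-0.02],[0,0,0],0.075],[[0,0,-0.06],[0,0,0],0.08],[[0,0,-0.1],[0,0,0],0.09],[[0,0,-0.1],[0,0,0],0.09]]'
python3 -c "
from h import *
snap('scene','s2',crop=(180,120,400,285),scale=3.6);go(561.5,266,290,3.1416)"
```

```text
time: 5.5
tool_pos: [518.4, 31.7, 204.3]
tcp_rot: [-3.136, 0.003, 1.484]
contact_force: [-6.1, 0.4, 15.6]
grip_width: 53.2
time: 6.17
tool_pos: [521.1, 31.9, 310.4]
tcp_rot: [3.134, 0.003, 1.484]
contact_force: [2.2, 0.2, 0.6]
grip_width: 87.9
t [0.2368, 0.0207, 0.0167] w [0.0006, 0.0058, -1.6577] rows>= 13.3 pos [520.3  32.  307.3] rot [3.137e+00 3.000e-03 1.484e+00] time 6.22
```

View pics/s2.png

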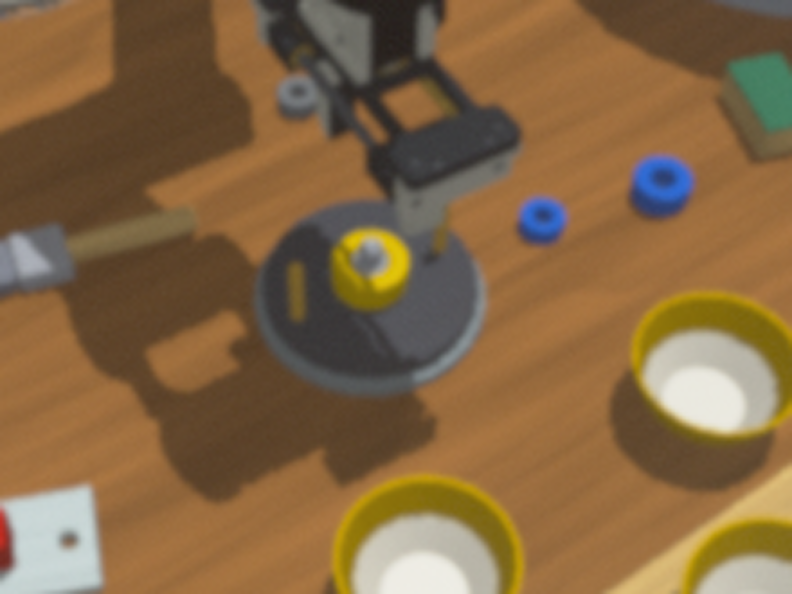

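The yellow collar sits flat on the faceplate around the spindle. The large blue ring is at (661,186) in this crop and the small one at (543,220), so the choice is confirmed. Going to the large blue.

```bash
python3 -m pendant '[[[0.024,0.002,0],[0,0,-0.119],0.09],[[0.048,0.004,0],[0,0,-0.239],0.09],[[0.072,0.006,0],[0,0,-0.358],0.09],[[0.096,0.008,0],[0,0,-0.478],0.09],[[0.12,0.010,0],[0,0,-0.597],0.09],[[0.144,0.012,0],[0,0,-0.717],0.09],[[0.168,0.014,0],[0,0,-0.836],0.09],[[0.192,0.016,0],[0,0,-0.956],0.09],[[0.216,0.018,0],[0,0,-1.075],0.09],[[0.236,0.021,0],[0,0,-1.195],0.09]]'
python3 -c "
from h import *
go(561.5,266,300,3.1416)"
```

```text
time: 7.05
tool_pos: [560.2, 266.9, 300.9]
tcp_rot: [-3.136, -0.005, 2.685]
contact_force: [0.6, -1.1, 0.2]
grip_width: 90.0
t [-0.0015, -0.0002, 0.0009] w [-0.0048, -0.0064, -0.4562] rows>= 3.7 pos [560.2 266.9 300.9] rot [-3.136 -0.005  2.685] time 7.05
```

```bash
python3 -m pendant '[[[-0.001,0,0],[-0.001,-0.001,-0.12],0.09],[[-0.001,0,0],[-0.002,-0.002,-0.24],0.09],[[-0.001,0,0],[-0.003,-0.003,-0.36],0.09],[[-0.001,0,0],[-0.003,-0.004,-0.456],0.09],[[-0.001,0,0],[-0.003,-0.004,-0.456],0.09],[[-0.001,0,0],[-0.003,-0.004,-0.456],0.09]]'
python3 - <<'E'
from h import *
c=snap('wrist','w4',scale=1.4);go(561.5,266,181,3.1416)
hsv=cv2.cvtColor(c["color"],cv2.COLOR_RGB2HSV)
m=cv2.inRange(hsv,(100,120,60),(130,255,255)); n,l,st,ce=cv2.connectedComponentsWithStats(m)
for i in range(1,n):
    if st[i,4]>150: 
        mm=(l==i).astype(np.float32); v=np.ones_like(mm); print(st[i],fitring(c,mm,v,22,9.5,20,0,ray(c,[ce[i]],10)[0][:2]))
E
```

```text
time: 7.55
tool_pos: [561.3, 264.8, 301.4]
tcp_rot: [-3.14, -0.002, 3.132]
contact_force: [-0.4, -0.9, 0.4]
grip_width: 89.8
t [-0.0004, 0.0014, 0.1207] w [-0.0012, -0.0018, -0.01] rows>= 2.9 pos [561.3 264.7 301.7] rot [-3.140e+00 -2.000e-03  3.132e+00] time 7.6
[ 142  154   45   42 1314] (array([537.71, 174.04]), 1431, 1314)
[ 255  178   55   56 2052] (array([563.06, 267.11]), 278, 2052)
```

View pics/w4.png

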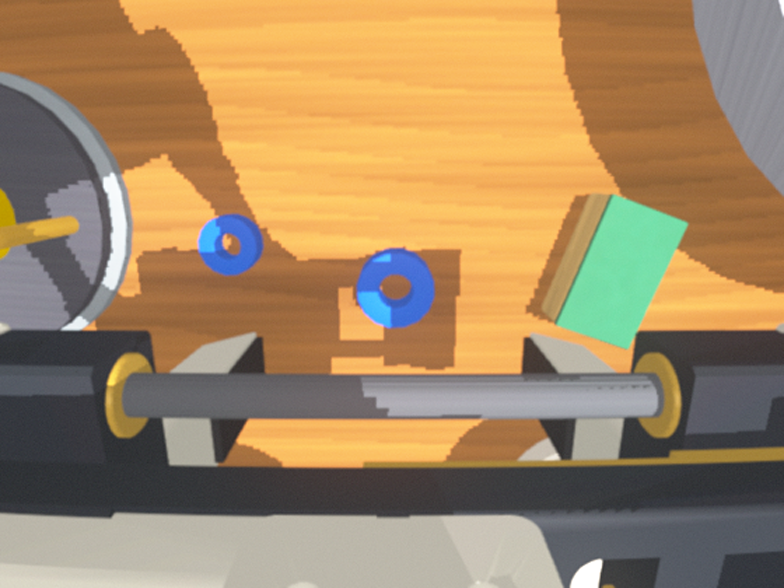

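Wrist view: the large blue ring is at (396,288), centred between the fingers. The sanding block's near corner is at (530,312), so I'll narrow the opening before descending.

```bash
python3 -m pendant '[[[-0.001,0.0015,0.03],[-0.001,-0.002,-0.01],0.07],[[-0.001,0.0015,0.06],[-0.001,-0.002,-0.01],0.07],[[-0.001,0.0015,0.085],[-0.001,-0.002,-0.01],0.07],[[-0.001,0.0015,0.10],[-0.001,-0.002,-0.01],0.07],[[-0.001,0.0015,0.115],[-0.001,-0.002,-0.01],0.07],[[-0.001,0.0015,0.1205],[-0.001,-0.002,-0.01],0.07],[[-0.001,0.0015,0.1205],[-0.001,-0.002,-0.01],0.07]]'
python3 -m pendant '[[[0,0,0],[0,0,0],0.02],[[0,0,0],[0,0,0],0.02],[[0,0,0],[0,0,0],0.02],[[0,0,0],[0,0,0],0.02],[[0,0,0],[0,0,0],0.02],[[0,0,0],[0,0,0],0.02],[[0,0,0],[0,0,0],0.02],[[0,0,0],[0,0,0],0.02],[[0,0,-0.02],[0,0,0],0.02],[[0,0,-0.05],[0,0,0],0.02]]'
python3 -m pendant '[[[0,0,-0.03],[0,0,0],0.02],[[0,0,-0.06],[0,0,0],0.02],[[0,0,-0.075],[0,0,0],0.02],[[0,0,-0.075],[0,0,0],0.02]]'
python3 -c "
from h import *
go(513.8,-59,305,1.497)"
```

```text
time: 8.18
tool_pos: [561.9, 266.0, 180.4]
tcp_rot: [-3.141, -0.002, -3.14]
contact_force: [-0.1, 0.0, -0.1]
grip_width: 70.1
time: 9.02
tool_pos: [561.2, 265.8, 229.5]
tcp_rot: [-3.14, -0.005, -3.139]
contact_force: [-0.1, -0.5, -1.5]
grip_width: 43.3
time: 9.35
tool_pos: [562.9, 266.5, 311.2]
tcp_rot: [3.139, 0.009, -3.138]
contact_force: [0.5, 0.1, -0.7]
grip_width: 43.4
t [0.0502, -0.3253, 0.005] w [0.009, 0.0044, 1.6478] rows>= 13.2 pos [562.9 266.5 311.2] rot [ 3.139  0.009 -3.138] time 9.35
```

```bash
python3 -m pendant '[[[0.004,-0.024,0],[0,0,0.12],0.02],[[0.008,-0.048,0],[0,0,0.24],0.02],[[0.012,-0.072,0],[0,0,0.36],0.02],[[0.016,-0.096,0],[0,0,0.48],0.02],[[0.02,-0.12,0],[0,0,0.6],0.02],[[0.024,-0.144,0],[0,0,0.72],0.02],[[0.028,-0.168,0],[0,0,0.84],0.02],[[0.032,-0.192,0],[0,0,0.96],0.02],[[0.036,-0.216,0],[0,0,1.08],0.02],[[0.039,-0.24,0],[0,0,1.2],0.02]]'
python3 -c "
from h import *
go(513.8,-59,308,1.497)"
```

```text
time: 10.18
tool_pos: [523.1, 25.0, 305.3]
tcp_rot: [-3.14, -0.001, 1.939]
contact_force: [-0.6, -0.3, -2.0]
grip_width: 43.3
t [-0.0751, -0.0389, -0.0027] w [-0.0013, -0.0008, 0.4418] rows>= 3.5 pos [523.1  25.  305.3] rot [-3.140e+00 -1.000e-03  1.939e+00] time 10.18
```

```bash
python3 -m pendant '[[[-0.019,-0.01,0],[0,0,0.12],0.02],[[-0.038,-0.02,0],[0,0,0.24],0.02],[[-0.057,-0.03,0],[0,0,0.36],0.02],[[-0.075,-0.039,-0.003],[0,0,0.442],0.02],[[-0.075,-0.039,-0.003],[0,0,0.442],0.02],[[-0.075,-0.039,-0.003],[0,0,0.442],0.02]]'
python3 - <<'E'
from h import *
c=snap('wrist','w5');o=get_obs();print(o['tool_pos'],o['tcp_rot'])
col=c["color"];hsv=cv2.cvtColor(col,cv2.COLOR_RGB2HSV)
m=(cv2.inRange(hsv,(100,120,50),(130,255,255))>0).astype(np.float32)
v=np.zeros_like(m); v[190:262,225:332]=1; v[303:326,225:332]=1
for zb in (125,127): print("collar",zb,fitring(c,m,v,22,9.5,20,zb,o['tool_pos'][:2]))
a=cv2.resize(col[20:210,185:375,::-1],None,fx=3.1,fy=3.1,interpolation=cv2.INTER_CUBIC)
cv2.imwrite("pics/w5.png",a)
E
```

```text
time: 10.68
tool_pos: [514.7, -58.7, 308.7]
tcp_rot: [-3.141, -0.001, 1.502]
contact_force: [-0.2, -0.6, -1.4]
grip_width: 43.6
[514.73423402 -57.91186321 308.82458999] [-3.14110793e+00 -1.12642620e-03  1.50338824e+00]
collar 125 (array([515.72, -57.  ]), 365, 3506)
collar 127 (array([515.61, -56.33]), 479, 3506)
```

View pics/w5.png

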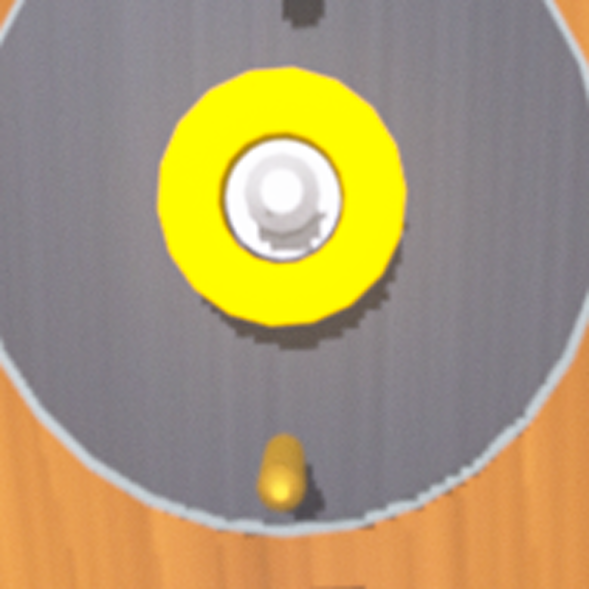

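The yellow collar is flat and centred round the spindle: tip (281,188), shoulder centre (282,199), near pin tip (282,488).

```bash
python3 - <<'E'
from h import *
c=load("w5");col=c["color"].astype(np.uint8)
f=lambda u,v,z: ray(c,[[185+u/3.1,20+v/3.1]],z)[0].round(2)
print("tip",f(281,188,64),"shoulder",f(282,199,45),"yellow top",f(282,197,46),"pin",f(282,490,77))
hsv=cv2.cvtColor(col,cv2.COLOR_RGB2HSV)
m=(cv2.inRange(hsv,(100,120,50),(130,255,255))>0).astype(np.float32)
v=np.zeros_like(m); v[190:262,225:332]=1; v[303:326,225:332]=1
k=fitring(c,m,v,22,9.5,20,128.4,(515,-57));print(k)
g=f(281.5,193,64);d=np.r_[518.7-k[0][0],31.3-k[0][1]];y=1.502
print("shift",d,"tool",d@[np.cos(y),np.sin(y)],d@[np.sin(y),-np.cos(y)])
E
```

```text
tip [518.5   31.76  64.  ] shoulder [518.42  31.42  45.  ] yellow top [518.46  31.74  46.  ] pin [514.65 -26.86  77.  ]
(array([515.71, -55.96]), 570, 3506)
shift [ 2.99 87.26] tool 87.25912229044266 -3.0155061103524226
```

```bash
python3 -m pendant '[[[0.03,-0.001,0],[0,0,0],0.02],[[0.06,-0.002,0],[0,0,0],0.02],[[0.08,-0.003,0],[0,0,0],0.02],[[0.0878,-0.0032,0.01],[0,0,0],0.02],[[0.0878,-0.0032,0.03],[0,0,0],0.02],[[0.0878,-0.0032,0.05],[0,0,0],0.02],[[0.0878,-0.0032,0.060],[0,0,0],0.02],[[0.0878,-0.0032,0.062],[0,0,0],0.02]]'
python3 -m pendant '[[[0,0,0.002],[0,0,0],0.02],[[0,0,0.003],[0,0,0],0.02],[[0,0,0.004],[0,0,0],0.02],[[0,0,0.005],[0,0,0],0.02]]'
python3 -m pendant '[[[0,0,0.001],[0,0,0],0.02],[[0,0,0.002],[0,0,0],0.02],[[0,0,0.003],[0,0,0],0.02]]'
```

```text
time: 11.4
tool_pos: [517.0, 30.3, 245.4]
tcp_rot: [-3.138, -0.0, 1.504]
contact_force: [-0.4, 0.2, -1.1]
grip_width: 43.5
time: 11.73
tool_pos: [518.2, 29.7, 243.7]
tcp_rot: [3.138, -0.0, 1.503]
contact_force: [0.3, -0.6, -0.5]
grip_width: 43.4
time: 11.98
tool_pos: [518.0, 29.8, 240.3]
tcp_rot: [3.139, -0.0, 1.503]
contact_force: [0.6, -0.1, -1.5]
grip_width: 43.7
```

```bash
python3 -m pendant '[[[0,0,0.001],[0,0,0],0.02],[[0,0,0.002],[0,0,0],0.02],[[0,0,0.003],[0,0,0],0.02],[[0,0,0.0035],[0,0,0],0.02]]'
python3 -c "
from h import *
o=get_obs();print(o['tool_pos'],o['contact_force'],o['moment'])"
```

```text
time: 12.32
tool_pos: [517.9, 29.8, 236.4]
tcp_rot: [3.14, -0.0, 1.503]
contact_force: [-1.3, 0.3, -0.7]
grip_width: 43.2
[517.94265888  29.82378378 236.3907832 ] [-1.33662643  0.2678989  -0.67132667] [-0.06413725  0.08775279  0.01404729]
```

Threaded with no force. Down to the seat next.

```bash
python3 -m pendant '[[[0,0,0.003],[0,0,0],0.02],[[0,0,0.006],[0,0,0],0.02],[[0,0,0.0075],[0,0,0],0.02],[[0,0,0.0085],[0,0,0],0.02],[[0,0,0.009],[0,0,0],0.02],[[0,0,0.0095],[0,0,0],0.02]]'
```

```text
time: 12.82
tool_pos: [517.8, 29.9, 228.9]
tcp_rot: [3.139, -0.0, 1.503]
contact_force: [-6.7, 0.6, 23.8]
grip_width: 43.5
```

```bash
python3 -m pendant '[[[0,0,0],[0,0,0],0.05],[[0,0,0],[0,0,0],0.065],[[0,0,0],[0,0,0],0.065],[[0,0,0],[0,0,0],0.065],[[0,0,-0.02],[0,0,0],0.065],[[0,0,-0.06],[0,0,0],0.08],[[0,0,-0.1],[0,0,0],0.09],[[0,0,-0.1],[0,0,0],0.09]]'
python3 -c "
from h import *
go(544,-290,330,1.174)"
```

```text
time: 13.48
tool_pos: [519.6, 29.8, 333.9]
tcp_rot: [3.127, -0.0, 1.503]
contact_force: [1.0, 0.0, 1.5]
grip_width: 80.1
t [-0.3174, 0.0459, 0.0045] w [0.014, -0.0025, 0.329] rows>= 7.7 pos [519.6  29.8 333.9] rot [ 3.127 -0.     1.503] time 13.48
```

```bash
python3 -m pendant '[[[-0.035,0.005,0],[0,0,0.04],0.09],[[-0.075,0.011,0],[0,0,0.08],0.09],[[-0.115,0.017,0],[0,0,0.12],0.09],[[-0.155,0.023,0],[0,0,0.16],0.09],[[-0.195,0.029,0],[0,0,0.2],0.09],[[-0.235,0.035,0],[0,0,0.24],0.09],[[-0.275,0.041,0],[0,0,0.28],0.09],[[-0.317,0.045,0],[0,0,0.329],0.09],[[-0.317,0.045,0],[0,0,0.329],0.09],[[-0.317,0.045,0],[0,0,0.329],0.09]]'
python3 -c "
from h import *
snap('wrist','w6',scale=1.4);go(544,-290,330,1.174)"
```

```text
time: 14.32
tool_pos: [540.7, -291.8, 325.9]
tcp_rot: [3.141, -0.001, 1.17]
contact_force: [-0.3, 0.3, -0.3]
grip_width: 90.1
t [0.0013, 0.0029, -0.004] w [-0.0, -0.0016, -0.0016] rows>= 0.1 pos [ 540.9 -290.1  326. ] rot [-3.142e+00 -2.000e-03  1.172e+00] time 14.37
```

View pics/w6.png

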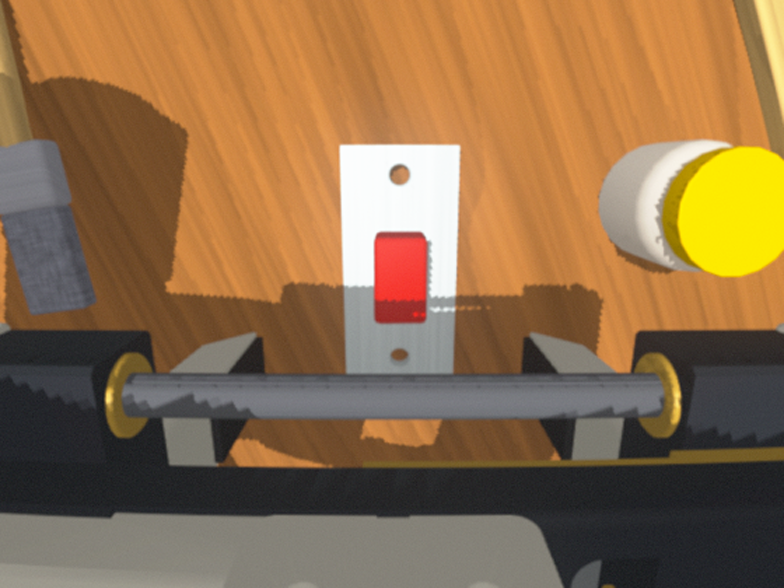

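Wrist view: plate holes at (399.5,175) and (399.5,354), red block at (401,278) and square to the jaws. The jar, with its cap at (730,211), needs a clearance check.

```bash
python3 - <<'E'
from h import *
c=load("w6");P=ray(c,np.array([[399.5,175],[399.5,354.5]])/1.4,10);print(P,P.mean(0),np.linalg.norm(P[0]-P[1]))
d=P[0]-P[1];print("angle",np.arctan2(d[1],d[0]),"jar",ray(c,[[730/1.4,211/1.4]],85),"red",ray(c,[[401/1.4,272/1.4]],42))
go(*P.mean(0)[:2],190,np.arctan2(d[1],d[0]))
E
```

```text
[[ 569.29765372 -236.05093837   10.        ]
 [ 525.13762791 -341.26489197   10.        ]] [ 547.21764082 -288.65791517   10.        ] 114.10558230061474
angle 1.1734094020731527 jar [[ 704.93008157 -308.25414745   85.        ]] red [[ 549.45300385 -284.30920395   42.        ]]
t [0.0036, 0.0053, 0.136] w [-0.0, -0.0016, -0.001] rows>= 3.3 pos [ 540.9 -290.1  326. ] rot [-3.142e+00 -2.000e-03  1.172e+00] time 14.37
```

```bash
python3 -m pendant '[[[0.004,0.005,0.03],[0,-0.001,-0.001],0.07],[[0.004,0.005,0.06],[0,-0.001,-0.001],0.07],[[0.004,0.005,0.09],[0,-0.001,-0.001],0.07],[[0.004,0.005,0.115],[0,-0.001,-0.001],0.07],[[0.004,0.005,0.13],[0,-0.001,-0.001],0.07],[[0.004,0.005,0.134],[0,-0.001,-0.001],0.07],[[0.004,0.005,0.134],[0,-0.001,-0.001],0.07]]'
python3 -m pendant '[[[0,0,0],[0,0,0],0.01],[[0,0,0],[0,0,0],0.01],[[0,0,0],[0,0,0],0.01],[[0,0,0],[0,0,0],0.01],[[0,0,0],[0,0,0],0.01],[[0,0,0],[0,0,0],0.01],[[0,0,0],[0,0,0],0.01],[[0,0,0],[0,0,0],0.01],[[0,0,0],[0,0,0],0.01],[[0,0,0],[0,0,0],0.01]]'
python3 -m pendant '[[[0,0,-0.01],[0,0,0],0.01],[[0,0,-0.03],[0,0,0],0.01],[[0,0,-0.06],[0,0,0],0.01],[[0,0,-0.09],[0,0,0],0.01],[[0,0,-0.12],[0,0,0],0.01],[[0,0,-0.14],[0,0,0],0.01],[[0,0,-0.145],[0,0,0],0.01],[[0,0,-0.145],[0,0,0],0.01]]'
python3 -c "
from h import *
go(513.5,-60,337,1.497)"
```

```text
time: 14.95
tool_pos: [547.6, -286.1, 191.9]
tcp_rot: [-3.14, -0.001, 1.177]
contact_force: [-0.3, 0.3, -0.1]
grip_width: 69.9
time: 15.78
tool_pos: [547.4, -287.7, 193.3]
tcp_rot: [3.14, 0.0, 1.175]
contact_force: [-2.9, 1.2, 4.3]
grip_width: 29.8
time: 16.45
tool_pos: [547.5, -287.6, 339.2]
tcp_rot: [3.138, 0.001, 1.175]
contact_force: [0.3, 1.1, -5.1]
grip_width: 29.7
t [0.1969, -0.1191, 0.0016] w [0.0039, 0.0012, -0.3221] rows>= 5.5 pos [ 547.5 -287.6  339.2] rot [3.138e+00 1.000e-03 1.175e+00] time 16.45
```

```bash
python3 -m pendant '[[[0.02,-0.012,0],[0,0,-0.03],0.01],[[0.045,-0.027,0],[0,0,-0.07],0.01],[[0.075,-0.045,0],[0,0,-0.12],0.01],[[0.105,-0.063,0],[0,0,-0.17],0.01],[[0.135,-0.081,0],[0,0,-0.22],0.01],[[0.165,-0.1,0],[0,0,-0.27],0.01],[[0.187,-0.113,0],[0.002,0,-0.305],0.01],[[0.197,-0.119,0],[0.003,0,-0.322],0.01],[[0.197,-0.119,0],[0.003,0,-0.322],0.01],[[0.197,-0.119,0],[0.003,0,-0.322],0.01]]'
python3 -c "
from h import *
snap('wrist','w7',scale=1.4);go(518.6,31.4,337,1.497)"
```

```text
time: 17.28
tool_pos: [513.5, -59.9, 336.6]
tcp_rot: [-3.138, 0.0, 1.498]
contact_force: [0.1, -0.1, -4.7]
grip_width: 29.6
t [0.0921, -0.002, -0.0002] w [-0.0028, 0.0005, -0.0007] rows>= 2.2 pos [513.7 -60.6 336.9] rot [-3.139  0.     1.496] time 17.33
```

View pics/w7.png

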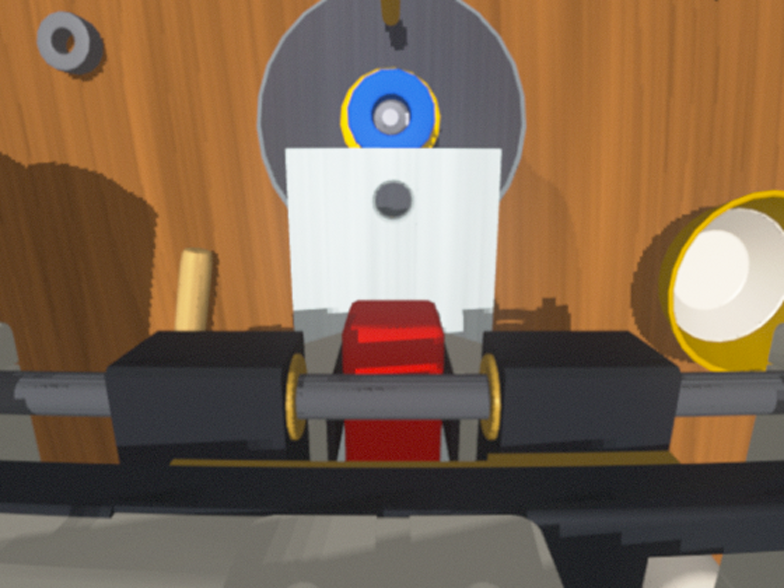

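The blue collar is home on the yellow one. The plate's front hole is at (393,199), and its front corners are at (286,149) and (501,149).

```bash
python3 - <<'E'
from h import *
c=load("w7");R=cv2.Rodrigues(c["rvec"])[0];print("cam",(-R.T@c["tvec"].ravel()).round(1))
pt=np.array([[286,149],[501,149],[393,199],[291,240],[497,240],[294.5,305],[493.5,305]])/1.4
for z in(150,155,160):
    P=ray(c,pt,z)[:,:2];w=lambda a,b:np.linalg.norm(P[a]-P[b]).round(1)
    print(z,P.round(1).tolist(),"widths",w(0,1),w(3,4),w(5,6))
    m=[(P[i]+P[j])/2 for i,j in((0,1),(3,4),(5,6))];d=m[0]-m[2];e=P[1]-P[0]
    print(" axis",np.arctan2(d[1],d[0]),"front edge",np.arctan2(e[1],e[0])+np.pi/2)
P=ray(c,[[390/1.4,118/1.4]],64);print("tip",P, "farpin base near edge",ray(c,[[392/1.4,25/1.4]],22))
E
```

```text
cam [519.1   7.3 317.6]
150 [[483.4, 15.5], [554.9, 10.2], [517.8, -3.7], [481.4, -15.0], [552.8, -20.3], [479.7, -38.5], [551.0, -43.7]] widths 71.6 71.6 71.5
 axis 1.5011124016229063 front edge 1.497222733665217
155 [[484.5, 15.2], [553.8, 10.1], [517.8, -3.3], [482.5, -14.4], [551.8, -19.4], [480.9, -37.1], [550.1, -42.1]] widths 69.5 69.4 69.3
 axis 1.5011124016229063 front edge 1.4972227336652169
160 [[485.6, 15.0], [552.7, 10.1], [517.9, -3.0], [483.7, -13.7], [550.8, -18.6], [482.1, -35.8], [549.1, -40.6]] widths 67.4 67.3 67.2
 axis 1.501112401622906 front edge 1.4972227336652169
tip [[518.539931    30.53483771  64.        ]] farpin base near edge [[523.28736247  84.28330462  22.        ]]
```

```bash
python3 -m pendant '[[[0.02,-0.0005,0],[0,0,0],0.01],[[0.045,-0.001,0],[0,0,0],0.01],[[0.07,-0.0015,0],[0,0,0],0.01],[[0.088,-0.0018,0],[0,0,0],0.01],[[0.0926,-0.0019,0.01],[0,0,0],0.01],[[0.0926,-0.0019,0.025],[0,0,0],0.01],[[0.0926,-0.0019,0.04],[0,0,0],0.01],[[0.0926,-0.0019,0.052],[0,0,0],0.01],[[0.0926,-0.0019,0.055],[0,0,0],0.01],[[0.0926,-0.0019,0.055],[0,0,0],0.01]]'
python3 - <<'E'
from h import *
c=snap('wrist','w8',crop=(190,90,370,225),scale=4.4);o=get_obs();print(o['tool_pos'],o['tcp_rot'])
E
```

```text
time: 18.17
tool_pos: [518.4, 31.2, 281.3]
tcp_rot: [-3.137, 0.0, 1.495]
contact_force: [0.2, 0.2, -4.0]
grip_width: 29.7
[518.68940528  31.44360466 282.28254641] [-3.13892601e+00  2.98703917e-04  1.49528247e+00]
```

View pics/w8.png

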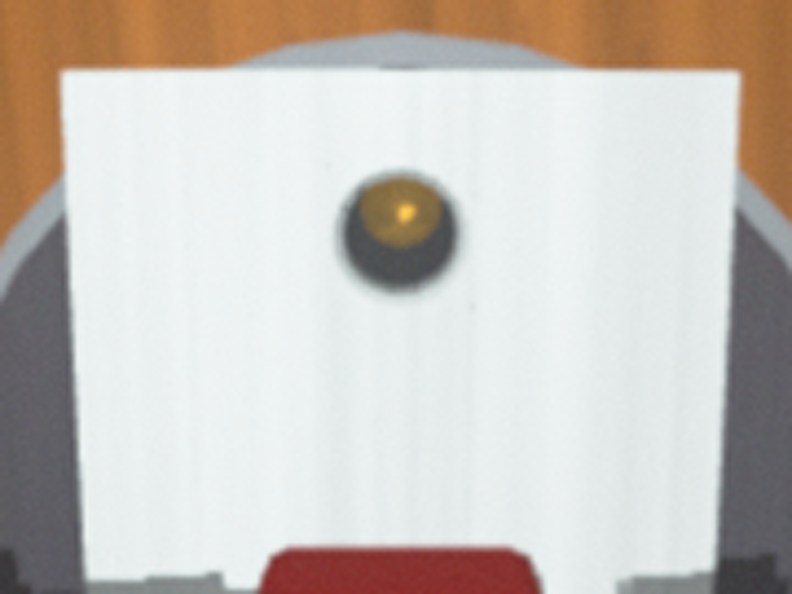

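The far pin's tip shows inside the front hole: tip at (404,213), hole centre at (399,231). Both pixels are going into world coordinates.

```bash
python3 - <<'E'
from h import *
c=load("w8");f=lambda u,v,z: ray(c,[[190+u/4.4,90+v/4.4]],z)[0][:2].round(2)
a=f(63,71,99);b=f(740,72,99);print("width",np.linalg.norm(a-b),"mid",(a+b)/2,"ang",np.arctan2(*(b-a)[::-1]))
print("hole",f(399,231.5,99),f(399,231.5,100),"pin tip",f(404,213,78),f(402,213,79))
E
```

```text
width 69.92038686963915 mid [524.135 103.87 ] ang -0.0775945752283123
hole [522.67  87.48] [522.67  87.55] pin tip [523.23  88.19] [523.    88.27]
```

```bash
python3 -m pendant '[[[0.001,0.0003,0.002],[0,0,0],0.01],[[0.001,0.0003,0.004],[0,0,0],0.01],[[0.001,0.0003,0.006],[0,0,0],0.01],[[0.001,0.0003,0.008],[0,0,0],0.01],[[0.001,0.0003,0.010],[0,0,0],0.01],[[0.001,0.0003,0.0115],[0,0,0],0.01],[[0.001,0.0003,0.013],[0,0,0],0.01]]'
python3 -m pendant '[[[0,0,0.001],[0,0,0],0.01],[[0,0,0.002],[0,0,0],0.01],[[0,0,0.003],[0,0,0],0.01]]'
python3 -c "
from h import *
o=get_obs();print(o['tool_pos'],o['contact_force'],o['moment'])"
```

```text
time: 18.8
tool_pos: [518.8, 33.6, 269.7]
tcp_rot: [-3.14, 0.0, 1.497]
contact_force: [-0.4, 0.4, -4.2]
grip_width: 29.7
time: 19.05
tool_pos: [518.8, 33.5, 266.7]
tcp_rot: [-3.14, 0.0, 1.497]
contact_force: [0.9, -0.6, -4.7]
grip_width: 29.6
[518.81031786  33.52473301 266.73295869] [ 0.94047645 -0.63901011 -4.74846336] [-0.11114001  0.05769154 -0.03886776]
```

```bash
python3 -m pendant '[[[0,0,0.001],[0,0,0],0.01],[[0,0,0.002],[0,0,0],0.01],[[0,0,0.003],[0,0,0],0.01],[[0,0,0.003],[0,0,0],0.01]]'
python3 -c "
from h import *
o=get_obs();print(o['tool_pos'],o['contact_force'],o['moment'])
snap('wrist','w9',crop=(190,90,370,225),scale=4.4)"
```

```text
time: 19.38
tool_pos: [518.7, 33.5, 263.6]
tcp_rot: [-3.14, 0.0, 1.497]
contact_force: [-0.8, 0.5, -4.4]
grip_width: 29.8
[518.72807999  33.49635905 263.61364688] [-0.76978559  0.48675868 -4.39568499] [-0.13616606  0.09496415  0.0110356 ]
```

There is no contact force with the pins already about 7 mm into the holes. Lowering onto the seat.

```bash
python3 -m pendant '[[[0,0,0.001],[0,0,0],0.01],[[0,0,0.002],[0,0,0],0.01],[[0,0,0.003],[0,0,0],0.01],[[0,0,0.0035],[0,0,0],0.01],[[0,0,0.0035],[0,0,0],0.01]]'
python3 -c "
from h import *
o=get_obs();print(o['tool_pos'],o['contact_force'],o['moment'])"
```

```text
time: 19.85
tool_pos: [518.7, 33.5, 260.1]
tcp_rot: [-3.14, 0.0, 1.497]
contact_force: [-0.0, 0.8, -4.6]
grip_width: 29.6
[518.71143811  33.47749923 260.12840172] [-0.01798768  0.82374902 -4.62167591] [-0.05493135  0.07587344 -0.02884357]
```

```bash
python3 -m pendant '[[[0,0,0.0005],[0,0,0],0.01],[[0,0,0.001],[0,0,0],0.01],[[0,0,0.001],[0,0,0],0.01]]'; python3 -m pendant '[[[0,0,0.0005],[0,0,0],0.01],[[0,0,0.001],[0,0,0],0.01],[[0,0,0.001],[0,0,0],0.01]]'
```

```text
time: 20.1
tool_pos: [518.8, 33.5, 259.3]
tcp_rot: [-3.14, 0.0, 1.497]
contact_force: [0.2, -0.3, -4.2]
grip_width: 29.8
time: 20.35
tool_pos: [518.7, 33.5, 259.3]
tcp_rot: [-3.141, 0.0, 1.497]
contact_force: [-3.3, 0.1, 5.5]
grip_width: 30.2
```

Contact at the expected height: the force went from −4.4 N (the plate's weight) to +5.5 N. Releasing.

```bash
python3 -m pendant '[[[0,0,0],[0,0,0],0.035],[[0,0,0],[0,0,0],0.045],[[0,0,0],[0,0,0],0.055],[[0,0,0],[0,0,0],0.06],[[0,0,0],[0,0,0],0.06],[[0,0,-0.01],[0,0,0],0.06],[[0,0,-0.03],[0,0,0],0.06],[[0,0,-0.06],[0,0,0],0.06],[[0,0,-0.09],[0,0,0],0.06],[[0,0,-0.09],[0,0,0],0.06]]'
python3 -m pendant '[[[-0.04,0,0],[0,0,0],0.06],[[-0.075,0,0],[0,0,0],0.06],[[-0.092,0,0],[0,0,0],0.06],[[-0.092,0,0],[0,0,0],0.06],[[-0.092,0,0],[0,0,0],0.06]]'
python3 - <<'E'
from h import *
c=snap('wrist','w10');o=get_obs();print(o['tool_pos'],o['contact_force'],o['grip_width'])
col=c["color"];hsv=cv2.cvtColor(col,cv2.COLOR_RGB2HSV)
# bright plate quad and brass blobs
m=cv2.inRange(hsv,(0,0,170),(180,60,255));n,l,st,ce=cv2.connectedComponentsWithStats(m)
for i in range(1,n):
    if st[i,4]>1500: print("bright",st[i],ce[i].round(),"rect",cv2.minAreaRect(np.argwhere(l==i)[:,::-1].astype(np.float32)))
b=cv2.inRange(hsv,(15,110,80),(35,255,255));n,l,st,ce=cv2.connectedComponentsWithStats(b)
for i in range(1,n):
    if 10<st[i,4]<600: print("brass",st[i],ce[i].round(1),ray(c,[ce[i]],78).round(1))
r=cv2.inRange(hsv,(0,150,80),(8,255,255));n,l,st,ce=cv2.connectedComponentsWithStats(r)
for i in range(1,n):
    if st[i,4]>100: print("red",st[i],ce[i].round(1),ray(c,[ce[i]],108).round(1))
for z in(66,): print("proj plate top corners",proj(c,[[518.7+x*.9973+y*.0729,31.1-x*.0729+y*.9973,76] for x,y in((-35,75),(35,75),(35,-75),(-35,-75))]).round(1).tolist())
E
```

```text
time: 21.18
tool_pos: [520.2, 33.5, 354.6]
tcp_rot: [3.132, 0.0, 1.497]
contact_force: [1.6, 0.1, 1.5]
grip_width: 60.1
time: 21.6
tool_pos: [512.0, -58.9, 348.6]
tcp_rot: [-3.14, -0.0, 1.495]
contact_force: [-0.3, 0.2, 0.1]
grip_width: 59.9
[512.05479635 -58.08146092 348.51696112] [-0.11524954 -0.307585   -0.55026446] 60.05324535142555
bright [  227     0   108   191 14491] [280.  96.] rect ((280.5, 95.0), (107.0, 190.0), 0.0)
bright [ 474  148   83   91 5696] [515. 194.] rect ((515.7000732421875, 195.10000610351562), (74.68466186523438, 96.15091705322266), 26.56505012512207)
brass [15  0 10  4 17] [19.   1.1] [[345.  103.1  78. ]]
brass [25  0 11 10 37] [30.2  4.6] [[352.8  99.8  78. ]]
brass [ 23   0  43  32 269] [41.  13.1] [[359.5  93.3  78. ]]
brass [59  0  8  5 19] [62.6  1.6] [[376.4  98.6  78. ]]
brass [116   0  18  14  58] [126.8   4.4] [[420.6  91.7  78. ]]
brass [133   0  30  29 251] [148.1  11.8] [[434.4  85.6  78. ]]
brass [171   0  11   9  29] [175.7   3.2] [[453.7  89.   78. ]]
brass [275   0  10   3  21] [279.4   0.7] [[522.6  84.6  78. ]]
brass [358   0   6   6  11]
[... 14242 characters left out ...]
147.6   78. ]]
brass [214 317   7   6  15] [216.9 319.6] [[ 453.1 -147.1   78. ]]
brass [232 317  10   8  24] [236.8 320.3] [[ 469.4 -148.9   78. ]]
brass [306 316  14   8  38] [312. 319.] [[ 531.1 -152.3   78. ]]
brass [345 317   9   6  15] [349.1 319.5] [[ 561.5 -155.2   78. ]]
brass [285 318  10   9  25] [289.3 322. ] [[ 512.3 -153.6   78. ]]
brass [294 318  11   7  23] [298.8 321.7] [[ 520.1 -153.9   78. ]]
brass [325 319   5   8  14] [327.1 322.4] [[ 543.4 -156.4   78. ]]
brass [315 321   7   6  12] [317.6 323.3] [[ 535.5 -156.7   78. ]]
red [ 257   37   47   84 3911] [280.   78.4] [[519.  32. 108.]]
proj plate top corners [[226.1, -32.5], [332.6, -33.0], [327.2, 190.4], [233.2, 190.7]]
```

The plate outline matches the seated prediction: columns 227–334 against 226–333, near edge at row 190 against 190.5. The near pin's brass shows in its hole, and the red block is centred at (519,32). Handing in.

```bash
python3 -c "
from plant import *
print(close_job())"
```

```text
the job is handed in; nothing more can be done
None
```

The banding wheel is set up and the job is handed in. The yellow collar is home on the faceplate, the large blue collar is on top of it, and the chuck plate is lowered over both pins and released. It finished at about 22 s of the 67 s allowed; the hand-in gave no verdict.

- **Collars:** both met firm contact at the expected heights (15.6 N and 23.8 N). Later wrist pictures showed each one centred round the spindle.
- **Chuck plate:** the pins entered the holes with no measurable side force, and the plate touched down at about 10 N. After release, its outline was within about 1 pixel of where a seated plate should appear. The near pin was visible in its hole, and the red block centre was within about 1 mm of the spindle axis.
- **Disagreements:** the contact heights read 1.5–2.5 mm above nominal, consistently for all three parts. Positions from the different cameras disagreed by 1–5 mm early on, so I used close-up wrist pictures instead.
- **Not checked:** the far pin was at the edge of the last picture, so I did not confirm it by eye after release. The last wrist picture was checked by numbers only, because the 12-picture limit was used up. I did not re-measure the bystanders, but no move showed an unexpected contact.

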